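# Free both doors of the station's switch cabinet

### The arm

A 6-joint arm with a two-finger parallel gripper is mounted at the origin on the work surface. World frame = base frame: x ahead of the robot, y to its left, z up, the work surface at z = 0. Lengths are in m, angles in rad, forces in N, time in s.
With the tool pointing down it reaches from about 0.35 to 0.775 m from the base axis. Payload 7.3 kg.
Tool frame: the origin (TCP) lies at the centre of the arm's flange, where the gripper is bolted on; the fingertips stand 178 mm ahead of it and the grasp point (between the pads) lies robot.pinch_z ahead of it (robot.pinch_z is the distance from the TCP to the grasp point, in m); x points along the fingers, z is the direction in which the jaws open and shut, and the axes are right-handed (so a half turn about x gives the same grasp; the last joint's range is limited). The gripper opens to 92 mm and grips with 3 to 60 N. Pads are 19 mm wide; open, the fingers measure 130 mm over their backs; the gripper's body (75 mm by 190 mm) begins 47 mm behind the grasp point.
Start: joints at [-1.446, 0.342, 1.524, -0, 1.275, -0.146], TCP at [0.14, -0.506, 0.405] pointing down, gripper open.
Joint ranges: [-2.53, 2.53], [-0.77, 2.02], [0.04, 2.7], [-1, 4.14], [0.28, 2.66], [-3.11, 3.11]. Speed limits (rad/s): [2.57, 2.57, 3.14, 3.14, 3.14, 3.14].

### API

Orientations are given as [roll, pitch, yaw] about the fixed x, y, z axes, in that order (R = Rz(yaw) Ry(pitch) Rx(roll)).
In Python, from cell import robot gives the robot as it stands.
- The arm moves only by the shell command python3 -m jog 'ROWS' [FORCE]. ROWS is JSON, a list of rows, each an object of numbers: "fingers": the closure, from 0 (fully open) to 1 (shut); "x", "y", "z": the shift along the tool's x, y, z in cm; "spin": the turn about the tool's x in degrees. A call has 1 to 5 rows; each row is the pose to reach, as a shift and turn from the pose commanded when the call began, along the tool's axes at that moment; what a row does not reach only later rows make up. A row lasts 1/8 s, in which the tool goes at most 62.5 mm and 10.7 degrees, less where a joint would pass 70% of its speed; a pose out of reach is approached as far as the arm can. A call with a gripper value outside its range is refused whole. The fingers move at their own pace and stop on an object; FORCE is the grip in N (left out, the last holds). Time passes only in rows, so rows that repeat a pose let the fingers close. It gives the time, the measured TCP pose, the force and the opening at its end, in the units of the state.
- robot.observe(): the state, without advancing time (a new reading comes with each control period).
- robot.read_camera(name): name is "side" or "top"; returns a dict with "color" (400x640x3 uint8, red, green, blue), "mtx" (3x3 intrinsics, pixels), "k1" (the pictures are not rectified: a ray, as slopes to the right and down, at radius r is drawn at 1 + k1 r^2 times it, then the intrinsics apply), "view" (4x4, takes a point from world to camera coordinates). Camera axes: x right, y down, z forward; pixel columns grow to the right and rows downward; lengths in m; the calibration is good to about 2 mm. A picture is of the moment at which its call begins. There is no depth.
- robot.hand_in(): hands the job in, once; it reports no verdict.
Trained networks look in a picture, given as the dict that the camera call returned (one of the last four; its "shot" number tells which), for a name from the list of things; names that differ only in an ending like _2 or _b are one class to them, and where a whole thing is asked for, a point or a joint stands for the part that bears it (a point fixed in the world has none). Each returns a list of dicts, best first, with "conf" (0 to 1); they miss things now and then, are a little off and sometimes report something else, mostly with a low value. They report only what shows in the picture. A call takes as long as a camera call.
- robot.look_for(target, picture): "xy" ([column, row] in pixels, amid what is visible of it).
The state is a dict: "time": time; "qpos": joint angles; "qvel": joint speeds; "joint_efforts": joint torques, N m; "tool_pos": TCP position; "tool_rot": TCP orientation; "contact_force": force on the tool from outside, world axes, zero at the start; "torque": the same for the moment, N m; "opening": finger opening in m.
Only numpy, scipy, OpenCV 4.12 (cv2) and the standard library are available. Lean on these libraries where they do the work, as an engineer would, in place of code of your own. Each camera call takes 0.05 s, during which the arm holds its last target. There are 200 camera calls.

### The job

The twin-door switch cabinet on the shelf has to be opened up for service. Open its active door, the left one as you face the doors, which laps over the other, until it stands about square to the cabinet; then release the passive door's bolt by lifting its knob fully up, and leave it up. The passive door itself need not be opened.

Things in the scene. Friction and masses are not known exactly. Their poses are not given: they have to be found in the camera images.
- cabinet: Grey steel switch cabinet, 160 deep, 340 wide, 240 mm high; origin at the centre of its underside, x from its door face to its back, y to the robot's left, z up. Its face towards the robot has two upright doors side by side, each 164 wide, 210 high, 15 mm thick, top edge 235 mm above the shelf, each with the same pull; both swing out towards the robot. Active door: the +y one.
- active_door (a joint): Active door's angle, rad: 0 shut, grows as it opens, stop at 1.9; square is 1.57. Stiff hinge: 1 to 2 N at the pull, stays where left. It turns clockwise seen from above. An aluminium strip down its free edge and a flat tongue at its top (5 mm thick, its top 249 mm above the shelf, reaching 70 mm past the free edge in front of the knob's stem) lap over the passive door.
- active_pull (a point): Grip point on the active door's pull, an upright round steel bar 12 mm thick, 128 mm long, rising 12 mm above the door, its axis 45 mm off the door's face. The point is on that axis, 17 mm below the top end, 230 mm above the shelf; the upper of two 10 mm arms to the door starts 30 mm below it. Axes turn with the door: x into its face, y from free edge to hinge, z up.
- active_hinge (a point): Point on the active door's upright hinge axis (mid-thickness, outer edge), at the height of active_pull, with the same axes. Along these axes active_pull always lies 52.5 mm to -x and 110 mm to -y of it.
- flush_bolt (a joint): Height in m by which the passive door's lift bolt is raised: 0 down and locked, 0.030 fully up (stop). Slides straight up with about 5 N and stays where left. While the active door is shut, its tongue lies over the bolt's collar and blocks it. With the bolt up the passive door is free to swing.
- bolt_knob (a point): Centre of the bolt's round steel knob, 26 mm diameter, 27 mm high, on a 9 mm stem above the top edge of the passive (-y) door, 30 mm from where the doors meet. When down, the centre is 275 mm above the shelf, 40 mm above the door's top edge, 35 mm above the cabinet's top. Axes: x into the passive door's face, z up.

How it is judged:
By the outcome, as a careful person would: the job done as asked, in the order asked, and still so for the second after the job is handed in, with the robot touching nothing.
It also fails if it takes over 45 s, if anything falls off the work surface, if the arm or the gripper's body presses on something with over 40 N, if the wrist force passes 120 N, or if a joint passes its speed limit or range.

## Working session

There is one attempt and no reset: what is moved stays moved. The work goes in short steps, Python scripts to look and compute and a shell command to move; the robot and the scene stay as the last step left them, time stands still between calls to the robot, and variables do not carry over. Pictures are saved under pics/ and viewed, on a budget of 10 in all, crops included, one or two more only if the job needs it, and the job is handed in when it is done.

```bash
mkdir -p pics; ls; python3 - <<'E'
from cell import robot
import cv2
print(robot.pinch_z); s=robot.observe(); print(s)
for n in ("side","top"):
    p=robot.read_camera(n); cv2.imwrite(f"pics/{n}0.png",p["color"][:,:,::-1]); print(n,p["mtx"],p["k1"],p["view"])
    for t in ("cabinet","active_door","active_pull","active_hinge","flush_bolt","bolt_knob"):
        print(t,robot.look_for(t,p)[:3])
E
```

```text
pics
0.1592
{'time': 0.0, 'qpos': array([-1.44602893e+00,  3.42724246e-01,  1.52503363e+00, -1.81547783e-06,
        1.27539007e+00, -1.46005774e-01]), 'qvel': array([-0.00148242,  0.00060096,  0.00018972,  0.00051285,  0.00091184,
       -0.00157597]), 'joint_efforts': array([ 3.24854584e-03, -4.31232798e+01, -2.44221890e+01,  7.20433728e-02,
        5.57705818e-02, -1.08338377e-04]), 'tool_pos': array([ 0.140426  , -0.50572703,  0.40403816]), 'tool_rot': array([2.99670308, 1.56924104, 1.69668045]), 'contact_force': array([-0.25994411, -0.54433705, -0.74239954]), 'torque': array([ 0.08613264,  0.02067798, -0.04212529]), 'opening': 0.0915970815244407}
side [[403.83998373   0.         319.96388938]
 [  0.         403.83998373 201.97716158]
 [  0.           0.           1.        ]] -0.08498509850461121 [[-0.81551161 -0.57864439 -0.01055869  0.55924596]
 [-0.34934187  0.50672615 -0.78815535  0.34383508]
 [ 0.46141204 -0.63906125 -0.61538578  0.48130301]
 [ 0.          0.          0.          1.        ]]
cabinet [{'xy': [293.3, 191.4], 'conf': 0.74}]
active_door [{'xy': [327.5, 202.6],
[... 173 characters left out ...]
_knob [{'xy': [348.4, 113.1], 'conf': 0.88}]
top [[488.97588166   0.         319.90842197]
 [  0.         488.97588166 194.21049278]
 [  0.           0.           1.        ]] -0.13250857671427374 [[ 0.01595967 -0.9994981   0.02736507  0.00872657]
 [-0.98595992 -0.02028142 -0.16574587  0.68103905]
 [ 0.16621768 -0.02433561 -0.98578875  0.88250793]
 [ 0.          0.          0.          1.        ]]
cabinet [{'xy': [356.5, 148.6], 'conf': 0.73}]
active_door [{'xy': [331.2, 194.7], 'conf': 0.8}]
active_pull [{'xy': [329.0, 195.2], 'conf': 0.85}]
active_hinge [{'xy': [331.5, 196.0], 'conf': 0.89}]
flush_bolt [{'xy': [390.7, 176.0], 'conf': 0.53}]
bolt_knob [{'xy': [388.1, 175.2], 'conf': 0.83}]
```

View pics/side0.png

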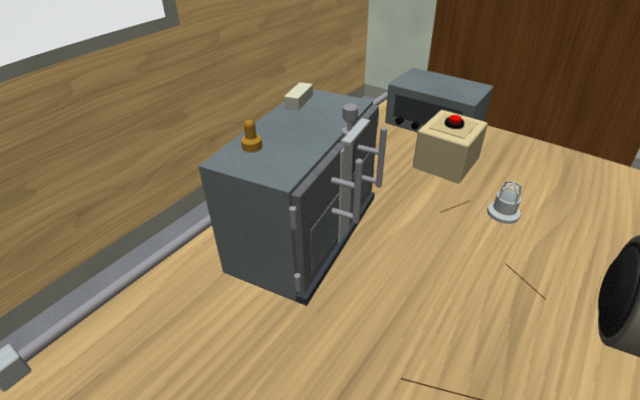

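View pics/top0.png

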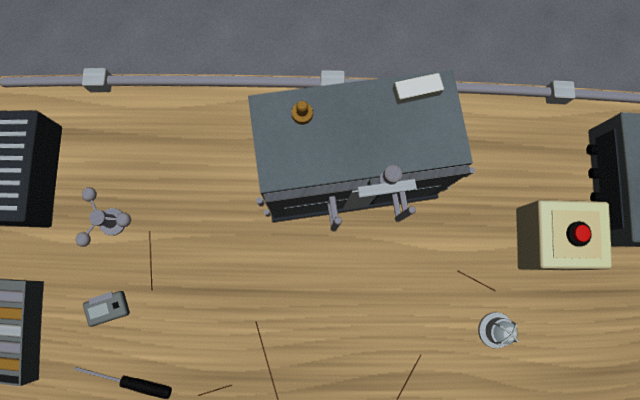

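```bash
cat > h.py <<'E'
import numpy as np, cv2
from scipy.optimize import least_squares
def cam(p): return {k:np.array(p[k]) if k!="k1" else float(p[k]) for k in("mtx","k1","view")}
def proj(c,P):
    q=c["view"][:3,:3]@P+c["view"][:3,3]; s=q[:2]/q[2]; s=s*(1+c["k1"]*(s@s)); return c["mtx"][:2,:2]@s+c["mtx"][:2,2]
def tri(cs,us):
    f=lambda P:np.concatenate([proj(c,P)-u for c,u in zip(cs,us)])
    r=least_squares(f,[.55,0,.2]); return r.x,np.abs(r.fun).max()
def atz(c,u,z):
    r=least_squares(lambda P:proj(c,np.array([*P,z]))-u,[.5,-.1]); return r.x
E
python3 - <<'E'
from cell import robot
from h import *
s=robot.read_camera("side"); t=robot.read_camera("top")
cs=[cam(s),cam(t)]
print("knob",tri(cs,[[348.4,113.1],[388.1,175.2]]))
a=cv2.resize(s["color"][90:310,195:395],None,fx=2,fy=2.0,interpolation=cv2.INTER_CUBIC)
b=cv2.resize(t["color"][150:230,250:480],None,fx=3.4,fy=3.4,interpolation=cv2.INTER_CUBIC)
a=cv2.resize(s["color"][95:230,290:395],None,fx=2.4,fy=2.4,interpolation=cv2.INTER_CUBIC)
im=np.zeros((600,785,3),np.uint8); im[:b.shape[0],:b.shape[1]]=b; im[272:272+a.shape[0],:a.shape[1]]=a
print(b.shape,a.shape)
cv2.imwrite("pics/crop1.png",im[:,:,::-1])
E
```

```text
knob (array([ 0.67505356, -0.07369402,  0.27719797]), np.float64(0.6622733602079052))
(272, 782, 3) (324, 252, 3)
```

View pics/crop1.png

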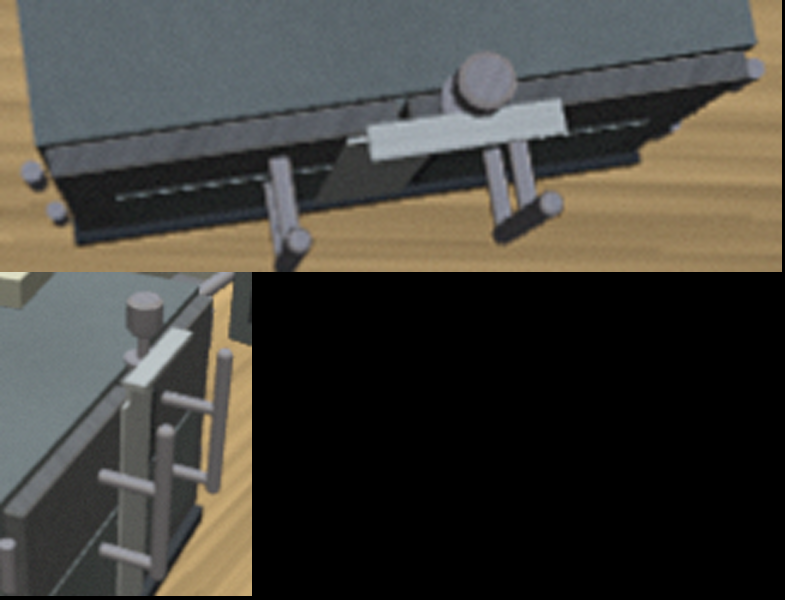

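```bash
python3 - <<'E'
from cell import robot
from h import *
s=robot.read_camera("side"); t=robot.read_camera("top")
cs=[cam(s),cam(t)]
print("pulltop tri",tri(cs,[[359.2,160.8],[338.2,220]]), "atz",atz(cs[1],[338.2,220],.247))
print("ppull", atz(cs[1],[411.8,210],.247))
a=atz(cs[1],[261.2,193.2],.24);b=atz(cs[1],[472.4,163.2],.24)
print(a,b,np.hypot(*(a-b)))
k=atz(cs[1],[250+487/3.4,150+82/3.4],.2885);print("knobtop",k)
# model fit: yaw, origin; x axis=(c,s), y axis=(-s,c)
def pts(p):
    c,s_=np.cos(p[2]),np.sin(p[2]);R=np.array([[c,-s_],[s_,c]])
    # local: door mid-thickness plane xm = offset from corner
    return R
from itertools import product
yaw=np.arctan2((b-a)[0],-(b-a)[1]); yaw=-np.arctan2(-(b-a)[0],-(b-a)[1]) 
y=(a-b)/np.hypot(*(a-b)); x=np.array([y[1],-y[0]]); print("yaxis",y,"xaxis",x,"yaw",np.degrees(np.arctan2(x[1],x[0])))
o=(a+b)/2
for n,P in dict(pull=atz(cs[1],[338.2,220],.247),pp=atz(cs[1],[411.8,210],.247),knob=k).items(): print(n,(P-o)@x,(P-o)@y)
q=robot.observe(); print(q["time"])
E
```

```text
pulltop tri (array([ 0.61045419, -0.0025036 ,  0.24363064]), np.float64(0.30847975491997204)) atz [ 0.60963749 -0.00249853]
ppull [ 0.62703649 -0.11545342]
[0.64958127 0.11606885] [ 0.70496038 -0.21653785] 0.3371855113521145
knobtop [ 0.67365052 -0.07978772]
yaxis [-0.16423929  0.98642053] xaxis [0.98642053 0.16423929] yaw 9.453046024261804
pull -0.05887478755468307 0.05819579066638973
pp -0.060263688505803735 -0.0560828314607307
knob -0.00842494214544447 -0.02855731132201742
0.9
```

```bash
cat >> h.py <<'E'
from scipy.spatial.transform import Rotation as Ro
H=np.array([.6439,.1145]); YAW=np.radians(9.2)
def door(th): # pull grip point world xy at door angle th
    a=YAW-th; c,s=np.cos(a),np.sin(a); return H+np.array([[c,-s],[s,c]])@[-.0525,-.110]
def state(r):
    o=r.observe(); R=Ro.from_euler("xyz",o["tool_rot"]).as_matrix(); return o["tool_pos"],R,o
def rel(r,P):  # cm shift along tool axes bringing grasp point to P
    p,R,o=state(r); return 100*R.T@(np.array(P)-(p+R[:,0]*r.pinch_z))
E
python3 - <<'E'
from cell import robot
from h import *
p,R,o=state(robot); print(R.round(3)); print(door(0),door(1.6))
print(rel(robot,[*door(0),.34]))
z=R[:,2]; print("jaw dir deg",np.degrees(np.arctan2(z[1],z[0])))
E
```

```text
[[ 0.     0.964  0.267]
 [-0.     0.267 -0.964]
 [-1.    -0.     0.   ]]
[ 0.60966228 -0.00247875] [0.52797085 0.15213885]
[ -9.44936206  58.67612641 -35.95402879]
jaw dir deg -74.48623624054088
```

```bash
python3 -m jog '[{"x":-5,"fingers":0.4},{"x":-9.5,"y":2,"z":-1.2,"spin":8},{"x":-9.5,"y":6.5,"z":-4,"spin":16},{"x":-9.5,"y":11,"z":-7,"spin":24},{"x":-9.5,"y":15,"z":-9.5,"spin":32}]'
python3 - <<'E'
from cell import robot
from h import *
print(rel(robot,[*door(0),.34])); p,R,o=state(robot); z=R[:,2]; print(np.degrees(np.arctan2(z[1],z[0])),o["opening"])
E
```

```text
[ -9.44936206  58.67612641 -35.95402879]
-74.48623624054088 0.09218519038647915$[0]: bad value
```

```bash
python3 -m jog '[{"x":-5,"y":0,"z":0,"spin":0,"fingers":0.4},{"x":-9.5,"y":2,"z":-1.2,"spin":8,"fingers":0.4},{"x":-9.5,"y":6.5,"z":-4,"spin":16,"fingers":0.4},{"x":-9.5,"y":11,"z":-7,"spin":24,"fingers":0.4},{"x":-9.5,"y":15,"z":-9.5,"spin":32,"fingers":0.4}]'
python3 - <<'E'
from cell import robot
from h import *
print(rel(robot,[*door(0),.34])); p,R,o=state(robot); z=R[:,2]; print(np.degrees(np.arctan2(z[1],z[0])),o["opening"])
E
```

```text
time: 1.52
tool_pos: [0.2604, -0.3726, 0.4999]
tool_rot: [1.059, 1.57, -0.804]
contact_force: [0.1, -0.3, 0.7]
opening: 0.0553
[  0.07274319  22.76586812 -45.5161349 ]
-106.75347503794934 0.05531874112287716
```

```bash
python3 -m jog '[{"x":0,"y":2.2,"z":-4.5,"spin":4,"fingers":0.4},{"x":0,"y":4.5,"z":-9,"spin":8,"fingers":0.4},{"x":0,"y":7,"z":-14,"spin":8,"fingers":0.4},{"x":0,"y":9.5,"z":-19,"spin":8,"fingers":0.4},{"x":0,"y":12,"z":-24,"spin":8,"fingers":0.4}]'
python3 - <<'E'
from cell import robot
from h import *
print(rel(robot,[*door(0),.34])); p,R,o=state(robot); z=R[:,2]; print(np.degrees(np.arctan2(z[1],z[0])),o["opening"])
E
```

```text
time: 2.15
tool_pos: [0.4437, -0.1765, 0.4999]
tool_rot: [1.249, 1.57, -0.75]
contact_force: [0.4, 0.1, -0.3]
opening: 0.0552
[  0.07097479   7.87769115 -22.7201751 ]
-114.48655602782365 0.05515083723057157
```

```bash
python3 -m jog '[{"x":0,"y":2,"z":-5,"spin":0,"fingers":0.4},{"x":0,"y":3.7,"z":-10,"spin":0,"fingers":0.4},{"x":0,"y":5.3,"z":-15,"spin":0,"fingers":0.4},{"x":0,"y":7,"z":-20,"spin":0,"fingers":0.4},{"x":0,"y":7.9,"z":-22.7,"spin":0,"fingers":0.4}]'
python3 - <<'E'
from cell import robot
from h import *
print(rel(robot,[*door(0),.23])); p,R,o=state(robot); z=R[:,2]; print(np.degrees(np.arctan2(z[1],z[0])),o["opening"])
t=robot.read_camera("top"); s=robot.read_camera("side")
cv2.imwrite("pics/s3.png",cv2.resize(np.hstack([s["color"][40:340,180:480],t["color"][50:350,200:500]]),None,fx=1.33,fy=1.33)[:,:,::-1])
E
```

```text
time: 2.78
tool_pos: [0.61, -0.0021, 0.4991]
tool_rot: [-1.683, 1.57, 2.604]
contact_force: [0.4, 0.5, 0.1]
opening: 0.0553
[ 1.09905550e+01 -9.50009227e-04  5.18828909e-02]
-114.36511095008764 0.05526071765433698
```

View pics/s3.png

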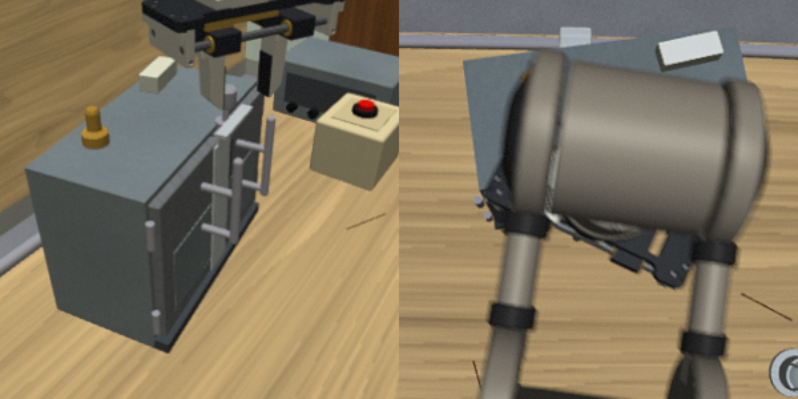

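```bash
python3 -m jog '[{"x":4,"y":0,"z":0,"spin":0,"fingers":0.4},{"x":7,"y":0,"z":0,"spin":0,"fingers":0.4},{"x":9,"y":0,"z":0,"spin":0,"fingers":0.4},{"x":10.5,"y":0,"z":0,"spin":0,"fingers":0.4},{"x":11,"y":0,"z":0,"spin":0,"fingers":0.4}]'
python3 - <<'E'
from cell import robot
from h import *
print(rel(robot,[*door(0),.23])); s=robot.read_camera("side")
cv2.imwrite("pics/s4.png",cv2.resize(s["color"][90:240,280:440],None,fx=3.5,fy=3.5)[:,:,::-1])
E
```

```text
time: 3.5
tool_pos: [0.6085, -0.0047, 0.3891]
tool_rot: [-1.06, 1.57, -3.058]
contact_force: [-0.3, -0.8, 0.7]
opening: 0.0552
[-0.00898608  0.02783078 -0.26019567]
```

View pics/s4.png

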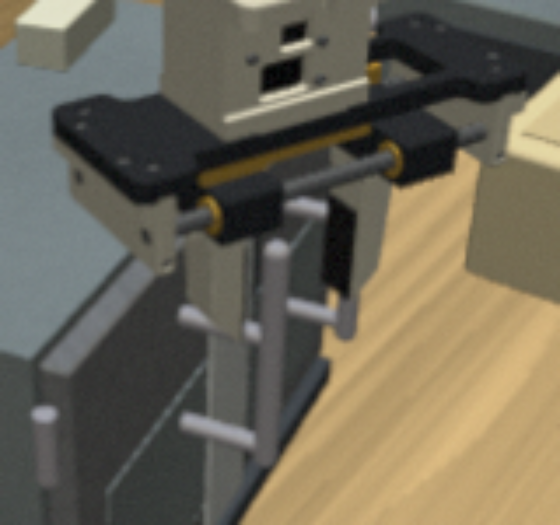

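```bash
python3 -m jog '[{"x":0,"y":0,"z":-0.2,"spin":0,"fingers":1},{"x":0,"y":0,"z":-0.2,"spin":0,"fingers":1},{"x":0,"y":0,"z":-0.2,"spin":0,"fingers":1},{"x":0,"y":0,"z":-0.2,"spin":0,"fingers":1}]' 25
python3 - <<'E'
from cell import robot
from h import *
p,R,o=state(robot); print(R.round(3)); r0=rel(robot,[*door(0),.23]); print(r0)
for th in np.arange(0,1.75,.1): print(round(th,2),(100*R.T@np.append(door(th)-door(0),0)).round(2))
E
```

```text
time: 4.05
tool_pos: [0.6096, -0.0024, 0.39]
tool_rot: [1.572, 1.57, -0.426]
contact_force: [-0.2, -0.2, -0.1]
opening: 0.0198
[[ 0.     0.91  -0.414]
 [-0.    -0.414 -0.91 ]
 [-1.     0.    -0.   ]]
[0.07604417 0.0044793  0.00149789]
0.0 [0. 0. 0.]
0.1 [-0.   -1.21  0.11]
0.2 [-0.   -2.43  0.1 ]
0.3 [-0.   -3.64 -0.03]
0.4 [-0.   -4.83 -0.28]
0.5 [-0.   -6.   -0.65]
0.6 [-0.   -7.11 -1.13]
0.7 [-0.   -8.18 -1.72]
0.8 [-0.   -9.18 -2.42]
0.9 [ -0.   -10.11  -3.21]
1.0 [-1.000e-02 -1.095e+01 -4.090e+00]
1.1 [-1.00e-02 -1.17e+01 -5.05e+00]
1.2 [-1.000e-02 -1.235e+01 -6.080e+00]
1.3 [-1.000e-02 -1.289e+01 -7.170e+00]
1.4 [-1.000e-02 -1.333e+01 -8.310e+00]
1.5 [-1.000e-02 -1.364e+01 -9.490e+00]
1.6 [-1.000e-02 -1.384e+01 -1.069e+01]
1.7 [-1.000e-02 -1.392e+01 -1.190e+01]
```

```bash
python3 -m jog '[{"x":0,"y":0,"z":0,"spin":0,"fingers":1},{"x":0,"y":0,"z":0,"spin":0,"fingers":1},{"x":0,"y":-0.6,"z":0.05,"spin":0,"fingers":1},{"x":0,"y":-1.2,"z":0.1,"spin":0,"fingers":1},{"x":0,"y":-2.4,"z":0.1,"spin":0,"fingers":1}]'
python3 - <<'E'
from cell import robot
from h import *
p,R,o=state(robot); print(o["contact_force"],o["opening"])
cur=rel(robot,[*door(0),.23])
for th in np.arange(.2,1.75,.1): print(round(th,2),rel(robot,[*door(th),.23]).round(2))
E
```

```text
time: 4.68
tool_pos: [0.5881, 0.0075, 0.3898]
tool_rot: [2.489, 1.566, 0.491]
contact_force: [7.7, 7.1, -2.4]
opening: 0.0112
[ 7.65572699  7.08913902 -2.44001435] 0.011206354147490405
0.2 [ 0.06 -0.1   0.17]
0.3 [ 0.06 -1.31  0.04]
0.4 [ 0.06 -2.51 -0.21]
0.5 [ 0.06 -3.67 -0.58]
0.6 [ 0.05 -4.79 -1.06]
0.7 [ 0.05 -5.85 -1.65]
0.8 [ 0.05 -6.85 -2.34]
0.9 [ 0.05 -7.78 -3.14]
1.0 [ 0.05 -8.62 -4.02]
1.1 [ 0.06 -9.37 -4.98]
1.2 [  0.06 -10.02  -6.01]
1.3 [  0.06 -10.57  -7.1 ]
1.4 [  0.06 -11.    -8.23]
1.5 [  0.07 -11.32  -9.41]
1.6 [  0.07 -11.51 -10.61]
1.7 [  0.07 -11.59 -11.83]
```

```bash
python3 -m jog '[{"x":0,"y":-1.2,"z":-0.1,"spin":0,"fingers":1},{"x":0,"y":-2.4,"z":-0.4,"spin":0,"fingers":1},{"x":0,"y":-3.6,"z":-0.75,"spin":0,"fingers":1},{"x":0,"y":-4.7,"z":-1.25,"spin":0,"fingers":1},{"x":0,"y":-5.75,"z":-1.8,"spin":0,"fingers":1}]'
python3 - <<'E'
from cell import robot
from h import *
p,R,o=state(robot); print(o["contact_force"],o["opening"])
for th in np.arange(.6,1.75,.1): print(round(th,2),rel(robot,[*door(th),.23]).round(2))
s=robot.read_camera("side"); cv2.imwrite("pics/s5.png",cv2.resize(s["color"][60:320,180:480],None,fx=2,fy=2)[:,:,::-1])
E
```

```text
time: 5.3
tool_pos: [0.5436, 0.0476, 0.3899]
tool_rot: [2.243, 1.565, 0.244]
contact_force: [11.7, 3.8, -7.1]
opening: 0.0114
[11.74769752  3.78463275 -7.11055443] 0.011365508158858032
0.6 [0.07 0.89 0.75]
0.7 [ 0.07 -0.17  0.16]
0.8 [ 0.06 -1.17 -0.54]
0.9 [ 0.06 -2.1  -1.33]
1.0 [ 0.06 -2.94 -2.21]
1.1 [ 0.06 -3.69 -3.17]
1.2 [ 0.06 -4.34 -4.2 ]
1.3 [ 0.06 -4.89 -5.29]
1.4 [ 0.07 -5.32 -6.43]
1.5 [ 0.07 -5.64 -7.6 ]
1.6 [ 0.07 -5.84 -8.81]
1.7 [  0.08  -5.91 -10.02]
```

View pics/s5.png

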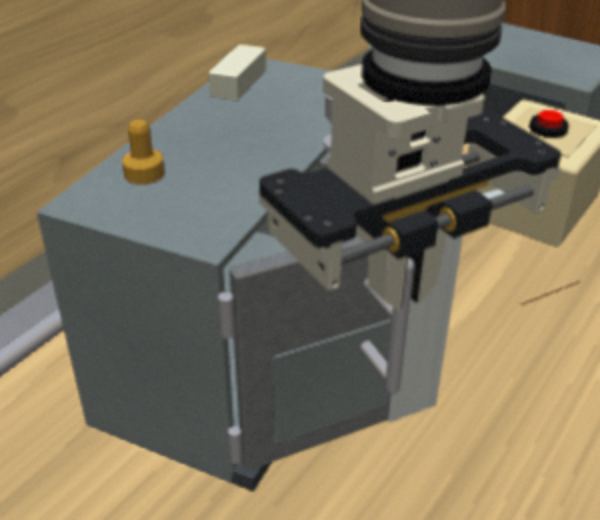

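```bash
python3 -m jog '[{"x":0,"y":-1,"z":-0.7,"spin":0,"fingers":1},{"x":0,"y":-1.9,"z":-1.5,"spin":0,"fingers":1},{"x":0,"y":-2.75,"z":-2.4,"spin":0,"fingers":1},{"x":0,"y":-3.5,"z":-3.35,"spin":0,"fingers":1},{"x":0,"y":-4.2,"z":-4.4,"spin":0,"fingers":1}]'
python3 - <<'E'
from cell import robot
from h import *
p,R,o=state(robot); print(o["contact_force"],o["opening"])
for th in np.arange(1.1,1.75,.1): print(round(th,2),rel(robot,[*door(th),.23]).round(2))
E
```

```text
time: 5.98
tool_pos: [0.5222, 0.1047, 0.3898]
tool_rot: [0.028, 1.57, -1.97]
contact_force: [1.8, -3.2, -1.5]
opening: 0.0114
[ 1.75429924 -3.24006327 -1.49919803] 0.011420983221360207
1.1 [0.06 0.7  1.07]
1.2 [0.06 0.05 0.04]
1.3 [ 0.06 -0.5  -1.05]
1.4 [ 0.06 -0.93 -2.19]
1.5 [ 0.06 -1.25 -3.37]
1.6 [ 0.06 -1.45 -4.57]
1.7 [ 0.05 -1.52 -5.79]
```

```bash
python3 -m jog '[{"x":0,"y":-0.55,"z":-1.1,"spin":0,"fingers":1},{"x":0,"y":-1,"z":-2.2,"spin":0,"fingers":1},{"x":0,"y":-1.3,"z":-3.4,"spin":0,"fingers":1},{"x":0,"y":-1.45,"z":-4.4,"spin":0,"fingers":1},{"x":0,"y":-1.45,"z":-4.4,"spin":0,"fingers":1}]'
python3 - <<'E'
from cell import robot
from h import *
p,R,o=state(robot); print(o["contact_force"],o["opening"])
g=(p+R[:,0]*robot.pinch_z)[:2]; print(least_squares(lambda t:door(t[0])-g,[1.5]).x, g)
s=robot.read_camera("side"); cv2.imwrite("pics/s6.png",cv2.resize(s["color"][60:320,180:480],None,fx=2,fy=2)[:,:,::-1])
E
```

```text
time: 6.6
tool_pos: [0.5273, 0.1516, 0.3896]
tool_rot: [-2.103, 1.569, 2.184]
contact_force: [-4.7, 1.2, 4.6]
opening: 0.0113
[-4.67340861  1.1712489   4.61682203] 0.011318281034164226
[1.59563941] [0.52709533 0.15186087]
```

View pics/s6.png

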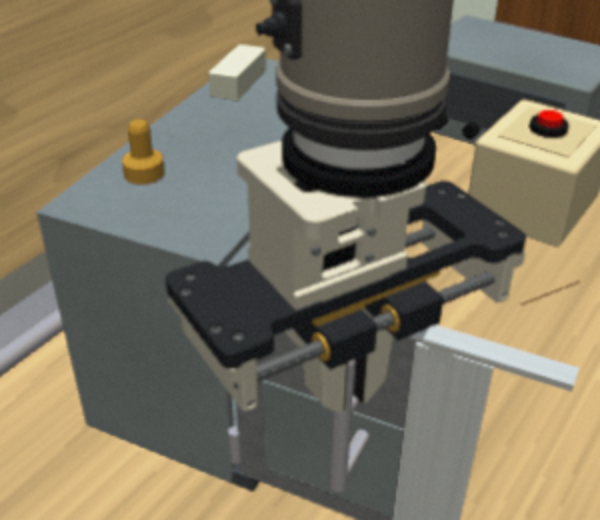

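```bash
python3 -m jog '[{"x":0,"y":0,"z":0,"spin":0,"fingers":0.67},{"x":0,"y":0,"z":0,"spin":0,"fingers":0.67},{"x":0,"y":0,"z":0,"spin":0,"fingers":0.67}]' 
python3 -m jog '[{"x":-2,"y":0,"z":0,"spin":0,"fingers":0.67},{"x":-5,"y":0,"z":0,"spin":0,"fingers":0.67},{"x":-9,"y":0,"z":0,"spin":0,"fingers":0.67},{"x":-13,"y":0,"z":0,"spin":0,"fingers":0.4},{"x":-13,"y":0,"z":0,"spin":0,"fingers":0.4}]'
python3 - <<'E'
from cell import robot
from h import *
p,R,o=state(robot); print(o["contact_force"],o["opening"])
print(rel(robot,[.6745,-.0805,.36]),R[:,2], o["qpos"])
E
```

```text
time: 7.02
tool_pos: [0.5277, 0.1501, 0.3896]
tool_rot: [1.826, 1.57, -0.173]
contact_force: [1.2, 0.2, -0.6]
opening: 0.0296
time: 7.65
tool_pos: [0.5275, 0.1502, 0.5231]
tool_rot: [2.117, 1.563, 0.118]
contact_force: [-0.4, 0.2, -0.8]
opening: 0.0462
[-0.40926468  0.16344775 -0.78331836] 0.046178841482368345
[ 0.4788904  22.83581056 14.958034  ] [-0.41464247 -0.90997633 -0.00383465] [ 1.37607879e-01  3.25132553e-01  1.22694155e+00 -1.41537500e-04
  1.58213527e+00  2.13596740e+00]
```

```bash
python3 -m jog '[{"x":0,"y":4.5,"z":3,"spin":0,"fingers":0.4},{"x":0,"y":9.2,"z":6,"spin":0,"fingers":0.4},{"x":0,"y":13.8,"z":9,"spin":0,"fingers":0.4},{"x":0,"y":18.4,"z":12,"spin":0,"fingers":0.4},{"x":0,"y":22.8,"z":15,"spin":0,"fingers":0.4}]'
python3 - <<'E'
from cell import robot
from h import *
p,R,o=state(robot); print(o["contact_force"],o["opening"])
s=robot.read_camera("side"); t=robot.read_camera("top"); print([robot.look_for("bolt_knob",x)[:2] for x in(s,t)])
k=robot.look_for("bolt_knob",s); 
if k: print("knob side @ .275",atz(cam(s),k[0]["xy"],.275))
print(rel(robot,[.6745,-.0805,.275]))
cv2.imwrite("pics/s7.png",cv2.resize(s["color"][60:320,180:480],None,fx=2,fy=2)[:,:,::-1])
E
```

```text
time: 8.28
tool_pos: [0.6737, -0.0826, 0.5183]
tool_rot: [-1.365, 1.569, 2.92]
contact_force: [0.1, 0.1, 1.1]
opening: 0.0552
[0.12890413 0.11681421 1.12013168] 0.05516515155423551
[[{'xy': [351.6, 114.7], 'conf': 0.91}], [{'xy': [270.6, 275.6], 'conf': 0.31}]]
knob side @ .275 [ 0.67092862 -0.07519236]
[ 8.42732418  0.18176509 -0.08842153]
```

View pics/s7.png

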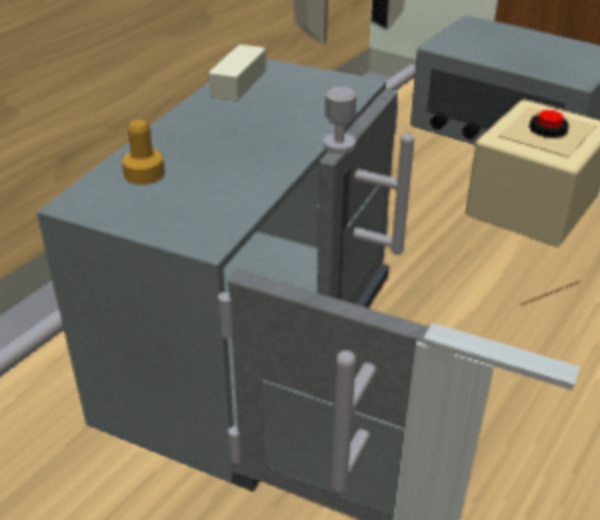

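```bash
python3 -m jog '[{"x":2.5,"y":0.1,"z":0,"spin":0,"fingers":0.4},{"x":5,"y":0.1,"z":0,"spin":0,"fingers":0.4},{"x":7,"y":0.1,"z":0,"spin":0,"fingers":0.4},{"x":8.2,"y":0.1,"z":0,"spin":0,"fingers":0.4},{"x":8.3,"y":0.1,"z":0,"spin":0,"fingers":0.4}]'
python3 - <<'E'
from cell import robot
from h import *
p,R,o=state(robot); print(o["contact_force"],o["opening"])
print(rel(robot,[.6745,-.0805,.275]))
s=robot.read_camera("side")
cv2.imwrite("pics/s8.png",cv2.resize(s["color"][60:210,270:430],None,fx=3.5,fy=3.5)[:,:,::-1])
E
```

```text
time: 9.15
tool_pos: [0.6734, -0.0802, 0.4365]
tool_rot: [-1.374, 1.57, 2.912]
contact_force: [0.6, -0.3, 0.8]
opening: 0.0548
[ 0.64703093 -0.3005021   0.79030399] 0.05479783911327312
[ 0.23079343  0.12132456 -0.01881901]
```

View pics/s8.png

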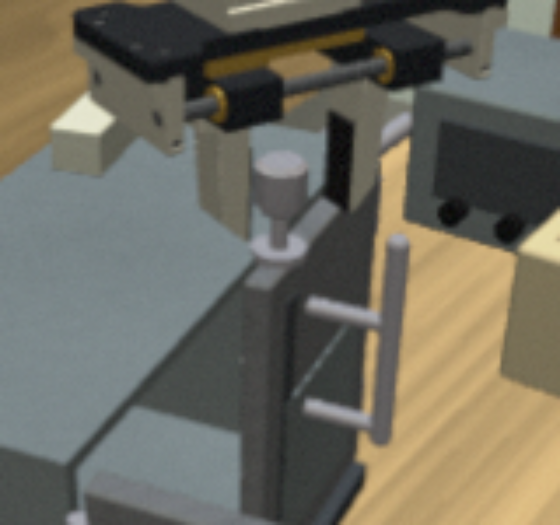

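Knob sits between the fingers (crop x≈280, fingers at 225 and 350). Close and check.

```bash
python3 -m jog '[{"x":0.1,"y":0.1,"z":0,"spin":0,"fingers":1},{"x":0.1,"y":0.1,"z":0,"spin":0,"fingers":1},{"x":0.1,"y":0.1,"z":0,"spin":0,"fingers":1},{"x":0.1,"y":0.1,"z":0,"spin":0,"fingers":1},{"x":0.1,"y":0.1,"z":0,"spin":0,"fingers":1}]' 40
```

```text
time: 9.82
tool_pos: [0.6747, -0.0797, 0.436]
tool_rot: [-2.774, 1.567, 1.513]
contact_force: [-0.4, 7.9, 0.6]
opening: 0.0249
```

```bash
python3 -m jog '[{"x":-0.6,"y":0,"z":-0.15,"spin":0,"fingers":1},{"x":-1.3,"y":0,"z":-0.15,"spin":0,"fingers":1},{"x":-2,"y":0,"z":-0.15,"spin":0,"fingers":1},{"x":-2.5,"y":0,"z":-0.15,"spin":0,"fingers":1},{"x":-2.8,"y":0,"z":-0.15,"spin":0,"fingers":1}]'
python3 -m jog '[{"x":-0.1,"y":0,"z":0,"spin":0,"fingers":1},{"x":-0.2,"y":0,"z":0,"spin":0,"fingers":1},{"x":-0.3,"y":0,"z":0,"spin":0,"fingers":1},{"x":-0.3,"y":0,"z":0,"spin":0,"fingers":1}]'
```

```text
time: 10.45
tool_pos: [0.6752, -0.0794, 0.4636]
tool_rot: [-2.09, 1.568, 2.196]
contact_force: [-1.9, 6.2, -5.7]
opening: 0.0251
time: 10.95
tool_pos: [0.6753, -0.0794, 0.4662]
tool_rot: [-2.008, 1.568, 2.277]
contact_force: [-0.9, 6.3, -5.0]
opening: 0.0248
```

```bash
python3 -m jog '[{"x":-0.1,"y":0,"z":0,"spin":0,"fingers":1},{"x":-0.2,"y":0,"z":0,"spin":0,"fingers":1},{"x":-0.2,"y":0,"z":0,"spin":0,"fingers":1}]'
```

```text
time: 11.32
tool_pos: [0.6755, -0.0795, 0.4663]
tool_rot: [-1.687, 1.565, 2.599]
contact_force: [-0.1, 6.9, -12.8]
opening: 0.0253
```

```bash
python3 -m jog '[{"x":0.1,"y":0,"z":0,"spin":0,"fingers":0.3},{"x":0.1,"y":0,"z":0,"spin":0,"fingers":0.3},{"x":0.1,"y":0,"z":0,"spin":0,"fingers":0.3},{"x":0.1,"y":0,"z":0,"spin":0,"fingers":0.3}]'
python3 -m jog '[{"x":-2,"y":0,"z":0,"spin":0,"fingers":0.3},{"x":-5,"y":0,"z":0,"spin":0,"fingers":0.3},{"x":-9,"y":0,"z":0,"spin":0,"fingers":0.3},{"x":-9,"y":-2,"z":0,"spin":0,"fingers":0.3},{"x":-9,"y":-6,"z":0,"spin":0,"fingers":0.3}]'
python3 - <<'E'
from cell import robot
from h import *
p,R,o=state(robot); print(p,o["contact_force"],o["opening"])
s=robot.read_camera("side"); k=robot.look_for("bolt_knob",s); print(k[:2]); c=cam(s)
for z in(.275,.305): print(z,proj(c,np.array([.6745,-.0805,z])))
for th in(1.4,1.57,1.7): print(th,proj(c,np.array([*door(th),.247])))
cv2.imwrite("pics/s9.png",cv2.resize(s["color"][60:320,180:480],None,fx=2,fy=2)[:,:,::-1])
E
```

```text
time: 11.82
tool_pos: [0.6751, -0.0804, 0.4684]
tool_rot: [1.496, 1.569, -0.503]
contact_force: [0.5, -0.0, -0.2]
opening: 0.0598
time: 12.45
tool_pos: [0.6207, -0.0557, 0.5572]
tool_rot: [1.373, 1.57, -0.626]
contact_force: [0.5, 0.4, 0.7]
opening: 0.0642
[ 0.6207049  -0.05574236  0.55718756] [0.4529881  0.36561867 0.7065107 ] 0.06418155473454126
[{'xy': [352.2, 101.2], 'conf': 0.88}]
0.275 [351.45345682 113.01974543]
0.305 [352.08822898  96.22352624]
1.4 [366.20034981 228.03337534]
1.57 [354.54894799 236.12225331]
1.7 [343.89939926 241.47929795]
```

View pics/s9.png

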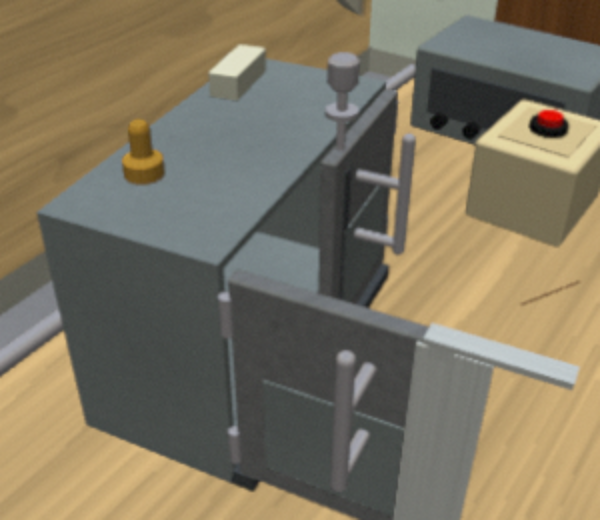

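```bash
python3 -c "
from cell import robot
print(robot.hand_in())"
```

```text
the job is handed in; nothing more can be done
None
```

The active door is open and about square to the cabinet, and the passive door's bolt is lifted to its stop and left up. I handed the job in at about 12.5 s with the gripper open and clear of everything.

- **Door:** I gripped the active pull, swung the door along its hinge arc and released it. The tool position at release put it at 1.60 rad, and the last picture agrees at about 1.6 against 1.57 for square.
- **Bolt:** I gripped the knob and raised it 30 mm. At the end the upward resistance rose from 5 to 13 N with no further travel, so I took that as the stop. In the last picture the knob had moved up 16.5 px against 16.8 expected for full travel, or about 29.5 mm.
- **Forces:** The readings printed at the end of each move stayed below 15 N. I did not log the force within moves.
- **Check that disagreed:** The network's last pixel for the knob was about 5 px lower than full travel predicts. I put that down to it marking the middle of the knob, stem and collar together, because the picture and the force both indicate fully up.

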